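Isolate the bench press, load its two dies, switch it back on

ROBOT

A 7-joint arm with a two-finger parallel gripper is mounted at the origin on the work surface. World frame = base frame: x ahead of the robot, y to its left, z up, the work surface at z = 0. Lengths are in mm, angles in rad, forces in N, time in s.
With the tool pointing down it reaches from about 400 to 925 mm from the base axis. Payload 5.6 kg.
Tool frame: the origin (TCP) lies midway between the tips of the shut fingers; the grasp point (between the pads) lies robot.pinch_z behind it (robot.pinch_z is the distance from the TCP to the grasp point, in mm); z points along the fingers, y is the line along which they close (so a half turn about z gives the same grasp; the last joint's range is limited). The gripper opens to 85 mm and grips with 20 to 120 N. Pads are 22 mm wide; open, the fingers measure 114 mm over their backs; the gripper's body (76 mm by 85 mm) begins 54 mm behind the grasp point. The pads swing forward as they close: fully open they stand 13 mm farther back than shut.
Start: joints at [1.111, 0.468, -0.012, 1.603, 0.006, 1.071, -0.056], TCP at [263.105, -594.377, 231.29] pointing down, gripper open.
Joint ranges: [-2.53, 2.53], [-0.31, 2.02], [-1.57, 1.55], [0.28, 2.44], [-1.29, 4.43], [0.15, 1.84], [-2.92, 2.92]. Speed limits (rad/s): [2.57, 2.57, 3.14, 3.14, 3.14, 3.14, 3.14].

INTERFACE

Orientations are given as a rotation vector (axis times angle).
In Python, from bench import robot gives the robot as it stands.
- The arm moves only by the shell command python3 -m creep 'ROWS' [OPENING] [FORCE]. ROWS is JSON, one flat list of numbers, 4 for each row, row after row: the shift along the tool's x, y, z in m, then the turn about the tool's z in rad. A call has 1 to 12 rows; each row is the pose to reach, as a shift and turn from the pose commanded when the call began, along the tool's axes at that moment; what a row does not reach only later rows make up. A row lasts 1/8 s, in which the tool goes at most 62.5 mm and 10.7 degrees, less where a joint would pass 70% of its speed; a pose out of reach is approached as far as the arm can. A call with a gripper value outside its range is refused whole. OPENING is the finger opening in m, from 0 to 0.0854, set as the call begins (- or left out, the last holds). The fingers move at their own pace and stop on an object; FORCE is the grip in N (left out, the last holds). Time passes only in rows, so rows that repeat a pose let the fingers close. It gives the time, the measured TCP pose, the force, the opening and the grip force at its end, in the units of the state.
- robot.read_state(): the state, without advancing time (a new reading comes with each control period).
- robot.camera(name): name is "scene" or "top"; returns a dict with "image" (384x512x3 uint8, blue, green, red), "vfov" (degrees; the focal length in pixels is half the picture's height over the tangent of half this angle, whatever the lens; pixels are square), "cx", "cy" (the principal point, pixels), "eye" and "attitude" of the camera in the world. Camera axes: x right, y down, z forward; pixel columns grow to the right and rows downward; lengths in mm; the calibration is good to about 2 mm. A picture is of the moment at which its call begins. There is no depth.
- robot.hand_in(): hands the job in; it is judged then, once.
The state is a dict: "time_s": time; "joint_positions": joint angles; "dq": joint speeds; "joint_torque": joint torques, N m; "tool_pos": TCP position; "ee_rot": TCP orientation; "wrist_force": force on the tool from outside, world axes, zero at the start; "moment": the same for the moment, N m; "width": finger opening in mm; "grip_force": force on a finger pad.
Only numpy, scipy, OpenCV 4.12 (cv2) and the standard library are available. Lean on these libraries where they do the work, as an engineer would, in place of code of your own. Each camera call takes 0.05 s, during which the arm holds its last target. There are 200 camera calls.

TASK

Switch the leather-shop press off at its red rotary isolator, lay the round brass blank in the round die and the square brass blank in the square die, lug up and sitting flush, then turn the isolator back on. The press must stay off for all of the loading; set the blanks down into the dies rather than dropping them, and leave the copper hexagon blank and everything else on the bench where it is.

Things in the scene. Friction and masses are not known exactly. Their poses are not given: they have to be found in the camera images.
- isolator: Fixed grey switch box, 140 (x) x 120 (y) x 60 mm high, yellow plate on its top, carrying the red handle in the middle. Origin: centre of its underside, on the bench. z up. Its yaw varies. On the plate a black mark toward +x shows where the handle points when OFF, a green mark 75 degrees clockwise from it where it points when ON.
- handle (a joint): Angle of the red handle about its vertical axis: 0 = OFF (its white pointer along the box's +x, at the black mark), 1.31 rad (75 degrees) = ON (pointer at the green mark). It grows clockwise seen from above. Hard stops at both ends; a stiff action (about 0.1 N m) keeps it where it is left. Starts ON.
- handle_grip (a point): Point on the handle's turning axis at the height to grip it, 93 mm above the bench. The point's x axis runs along the grip bar toward its white pointer. The red bar is 16 mm wide, 78 mm long (35 mm behind the axis, 43 mm on the pointer side) and spans from 75 to 107 mm above the bench, over a red hub of 60 mm diameter, 12 mm thick, on the box.
- press: Fixed swing-arm press: grey bed 150 (x) x 420 (y) x 45 mm high, from -160 to +260 mm in its own y (rear left foot to 340). Origin: underside of the bed, midway between the dies, which stand on it at y = +65 and -65 mm, either way round. Steel column, 56 mm diameter, at x = 40, y = 295 mm; blue beam 190 to 240 mm above the bench, swung away to the left rear.
- die_round: Fixed steel die block 100 x 100 x 30 mm on the press bed (its top 75 mm above the bench) with a round recess in the middle of its top, 53 mm diameter, 6 mm deep. Origin: centre of the block's underside, 45 mm above the bench; z up; the recess floor is at z = 24 mm, its mouth at z = 30 mm.
- die_square: Fixed steel die block 100 x 100 x 30 mm on the press bed (its top 75 mm above the bench) with a square recess in the middle of its top, 49 x 49 mm, 6 mm deep, sides along the block's x and y. Origin: centre of the block's underside, 45 mm above the bench; z up; the recess floor is at z = 24 mm, its mouth at z = 30 mm.
- blank_round: Loose round brass blank, 50 mm diameter, 6 mm thick, with a round lug 14 mm in diameter standing 22 mm up from its middle (28 mm high in all). About 0.1 kg. Origin: centre of its underside; z up through the lug.
- blank_square: Loose square brass blank, 46 x 46 mm, 6 mm thick, sides along its x and y, with a square lug 14 x 14 mm (same sides) standing 22 mm up from its middle (28 mm high in all). About 0.1 kg. Origin: centre of its underside; z up through the lug.
- blank_hex: Loose copper-coloured hexagon blank, 44 mm across flats, 6 mm thick, with a round 14 mm lug, 28 mm high in all; belongs to another job, to be left alone. Origin: centre of its underside.
- dye_jar: Amber jar, 54 mm diameter, 75 mm high, standing. Origin: centre of its underside. To be left alone.
- hammer: Hammer, 260 mm long, lying flat. Origin: middle of its length, underside. To be left alone.
- brush: Brush, 200 mm long, lying flat. Origin: middle of its length, underside. To be left alone.
- wax_stick: Orange wax stick, 24 mm thick, 90 mm long, lying. Origin: middle of its length, underside. To be left alone.

How it is judged:
By the outcome, as a careful person would: the job done as asked, in the order asked, and still so for the second after the job is handed in, with the robot touching nothing.
It also fails if it takes over 72 s, if anything falls off the work surface, if the arm or the gripper's body presses on something with over 40 N, if the wrist force passes 120 N, or if a joint passes its speed limit or range.

## Working session

There is one attempt and no reset: what is moved stays moved. The work goes in short steps, Python scripts to look and compute and a shell command to move; the robot and the scene stay as the last step left them, time stands still between calls to the robot, and variables do not carry over. Pictures are saved under pics/ and viewed, at most 14 in all, crops included, and the job is handed in when it is done.

```bash
mkdir -p pics; ls; python3 - <<'E'
from bench import robot
import cv2
for n in("scene","top"):
    c=robot.camera(n); cv2.imwrite(f"pics/{n}0.png",c["image"]); print(n,{k:v for k,v in c.items() if k!="image"})
print(robot.read_state(), robot.pinch_z)
E
```

```text
pics
scene {'vfov': 55.457787836496244, 'cx': 256.057873756414, 'cy': 190.94384870949057, 'eye': array([1035.90559109,  514.23344428,  965.96099935]), 'attitude': array([-1.15479068, -2.48038304,  0.82468782])}
top {'vfov': 44.26507486085038, 'cx': 248.79961755464026, 'cy': 193.95452280846118, 'eye': array([ 270.82653919,  100.14796147, 1376.32109222]), 'attitude': array([-2.05094112,  2.17683045, -0.21670458])}
{'time_s': 0.1, 'joint_positions': array([ 1.11098987,  0.46827557, -0.01159168,  1.60354457,  0.00597157,
        1.07139606, -0.05632802]), 'dq': array([ 0.00066552, -0.00018985,  0.00067188, -0.00216997, -0.00042046,
        0.00119262,  0.00017678]), 'joint_torque': array([ 4.35825486e-04, -5.33522058e+01,  2.09566910e-02, -2.51968110e+01,
        1.13674410e-02,  4.31678665e-03, -3.57296187e-05]), 'tool_pos': array([ 262.88314458, -593.91479551,  230.43695581]), 'ee_rot': array([-3.07215517e+00, -6.49493893e-01,  6.61568771e-04]), 'wrist_force': array([-4.85385660e-01,  8.78540859e-01, -1.39668726e-04]), 'moment': array([ 0.02155965, -0.05602423, -0.00408352]), 'grip_force': 0.0, 'width': 85.0416951785967} 18.700000000000003
```

View pics/top0.png

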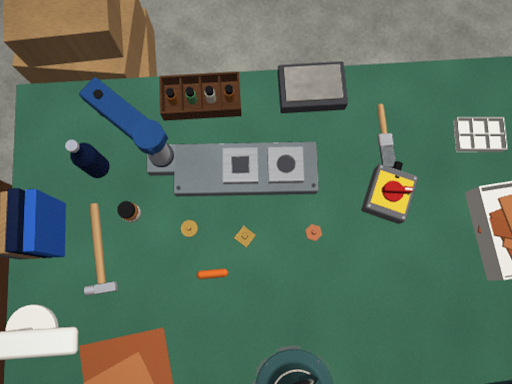

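View pics/scene0.png

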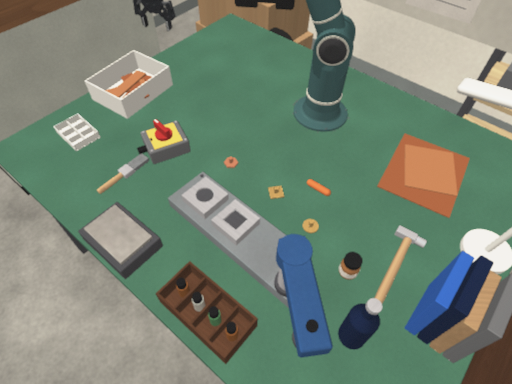

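The top view shows dies at ≈(240,164) square and (286,163) round, blanks round (189,229), square (245,236), hex (314,232), and isolator (392,191). The scene view shows the same objects from the front. Next: calibrate and enlarge.

```bash
cat > h.py <<'E'
import numpy as np,cv2
from scipy.spatial.transform import Rotation as R
from bench import robot
def f(c): return 192/np.tan(np.radians(c["vfov"]/2))
def ray(c,u,v,z):
    d=R.from_rotvec(c["attitude"]).apply([(u-c["cx"])/f(c),(v-c["cy"])/f(c),1]); e=c["eye"]
    return (e+d*(z-e[2])/d[2])[:2]
def proj(c,p):
    q=R.from_rotvec(c["attitude"]).inv().apply(np.array(p)-c["eye"]); return q[0]/q[2]*f(c)+c["cx"],q[1]/q[2]*f(c)+c["cy"]
def crop(c,u,v,w,h,k,name): cv2.imwrite("pics/"+name,cv2.resize(c["image"][v:v+h,u:u+w],None,fx=k,fy=k,interpolation=cv2.INTER_CUBIC))
E
python3 - <<'E'
from h import *
c=robot.camera("top"); s=robot.camera("scene")
for n,u,v,z in(("base",293,375,0),("sq",240,164,75),("rd",286,163,75),("br",189,229,28),("bs",245,236,28),("hex",314,232,28),("iso",392,191,107),("jar",128,211,75)):print(n,ray(c,u,v,z))
print("tcp",proj(c,[263,-594,230]),proj(s,[263,-594,230]),proj(s,[0,0,0]))
crop(c,170,135,160,120,5,"t1.png")
crop(c,350,150,80,80,7,"t2.png")
E
```

```text
base [38.19873744 -1.22556333]
sq [627.49098592 110.81416098]
rd [622.51674698 -20.31414616]
br [456.24265669 268.20448786]
bs [426.51644938 108.68628011]
hex [426.21133291 -89.42697314]
iso [ 516.98666618 -301.67994241]
jar [510.59051157 431.1065171 ]
tcp (np.float64(541.9421998653252), np.float64(277.0482994536665)) (np.float64(157.99930152610193), np.float64(31.777090272697478)) (np.float64(319.8360364073281), np.float64(112.86834700459973))
```

View pics/t1.png

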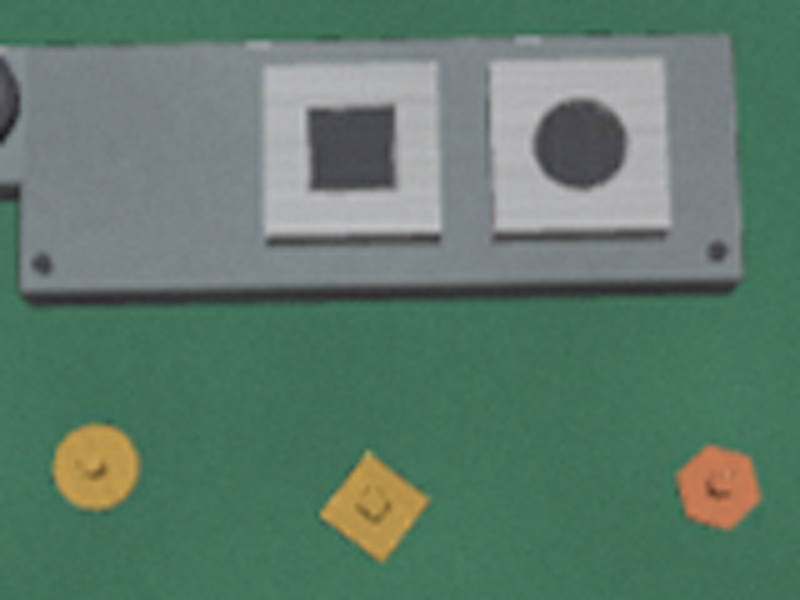

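View pics/t2.png

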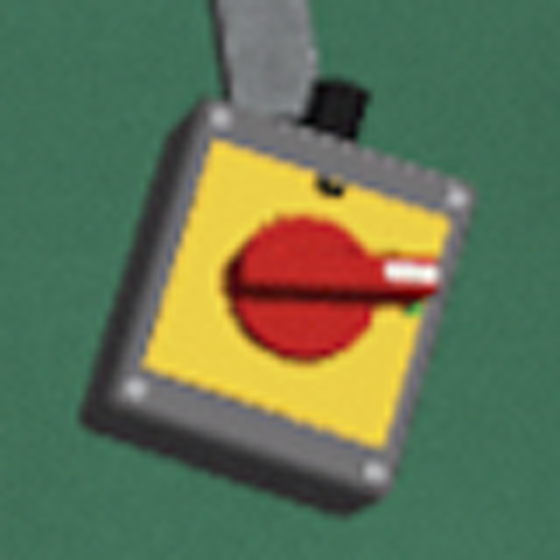

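Crop 1 shows the recess square at crop (352,149), round at (581,144), round blank at (96,467), and square blank at (375,507) as a diamond. Crop 2 shows box screws at (221,117), (459,197), (135,387), (375,471), and the white pointer at about (411,272) by the green mark.

```bash
cat > meas.py <<'E'
from h import *
c=robot.camera("top")
T1=lambda p:(170+(p[0]+.5)/5-.5,135+(p[1]+.5)/5-.5)
T2=lambda p:(350+(p[0]+.5)/7-.5,150+(p[1]+.5)/7-.5)
s=np.array([ray(c,*T2(p),60) for p in((221,117),(459,197),(375,471),(135,387))])
print("iso",s.mean(0)); e=(s[0]+s[1]-s[2]-s[3])/2; print("box x dir",np.degrees(np.arctan2(e[1],e[0])),np.linalg.norm(e),np.linalg.norm(s[0]-s[1]))
print("pointer tip",ray(c,*T2((411,272)),107),"hub",ray(c,*T2((303,289)),72), "black",ray(c,*T2((330,183)),61))
img=c["image"].astype(int); hsv=cv2.cvtColor(c["image"],cv2.COLOR_BGR2HSV)
def big(a,u0,v0,u1,v1,z,name):
    m=np.zeros(a.shape,np.uint8); m[v0:v1,u0:u1]=a[v0:v1,u0:u1]
    k=cv2.resize(m*255,None,fx=8,fy=8,interpolation=cv2.INTER_CUBIC); k=(k>127).astype(np.uint8)
    C=max(cv2.findContours(k,0,1)[0],key=cv2.contourArea)[:,0,:].astype(float)
    W=np.array([ray(c,(x+.5)/8-.5,(y+.5)/8-.5,z) for x,y in C]).astype(np.float32)
    M=cv2.moments(W); ctr=np.array([M["m10"],M["m01"]])/M["m00"]
    r=cv2.minAreaRect(W); print(name,ctr,"area",M["m00"],"rect",r)
H,S,V=cv2.split(hsv)
br=((H>14)&(H<32)&(S>120)).astype(np.uint8)
big(br,175,215,205,245,6,"round blank"); big(br,228,220,262,252,6,"square blank")
dk=(V<105).astype(np.uint8)
big(dk,228,152,252,176,75,"sq recess"); big(dk,272,150,300,176,75,"rd recess")
E
python3 meas.py
```

```text
iso [ 525.36762132 -316.68638719]
box x dir -23.514016553658575 120.3379230426941 101.12402862605066
pointer tip [ 521.48663681 -347.13655094] hub [ 524.03895191 -315.21869611] black [ 569.59646135 -335.06288708]
round blank [462.35229342 271.79720831] area 1827.7800955004059 rect ((462.314208984375, 270.8460998535156), (48.36199951171875, 47.1000862121582), 42.3134651184082)
square blank [428.83151006 110.59233911] area 2025.8478934648447 rect ((428.7888488769531, 110.61919403076172), (47.79867172241211, 47.28554916381836), 50.03266525268555)
sq recess [626.81731804 110.97633654] area 2170.253400418209 rect ((627.4439697265625, 110.74334716796875), (48.28438949584961, 49.72066116333008), 87.04068756103516)
rd recess [621.66292111 -19.15316279] area 2030.8189759474344 rect ((621.250732421875, -18.77853775024414), (50.92558288574219, 51.82630157470703), 41.95663833618164)
```

```bash
cat >> h.py <<'E'
def to(x,y,z,yaw=None):
    "shift (m) in tool axes and turn (rad) to bring the TCP to x,y,z, tool x at world yaw (deg)"
    s=robot.read_state(); r=R.from_rotvec(s["ee_rot"]); d=r.inv().apply(np.array([x,y,z])-s["tool_pos"])/1000
    a=r.apply([1,0,0]); w=np.degrees(np.arctan2(a[1],a[0]))
    print("t",s["time_s"],"pos",s["tool_pos"].round(1),"tilt z",r.apply([0,0,1]).round(4),"yaw",w.round(2),"j7",s["joint_positions"][6].round(2),"F",s["wrist_force"].round(1),"w",round(s["width"],1))
    print("shift",d.round(4),"turn",None if yaw is None else np.radians((w-yaw+180)%360-180).round(4))
E
python3 -c "
from h import *
to(524.7,-316,160,81.5)"
```

```text
t 0.25 pos [ 263.  -594.2  230.8] tilt z [-4.e-04  8.e-04 -1.e+00] yaw 23.88 j7 -0.06 F [-0.1 -0.1  0.8] w 85.3
shift [ 0.3519 -0.1484  0.0709] turn -1.0057
```

```bash
python3 -m creep '[0.044,-0.018,0.009,-0.13, 0.088,-0.037,0.018,-0.25, 0.132,-0.055,0.027,-0.38, 0.176,-0.074,0.036,-0.5, 0.22,-0.092,0.045,-0.63, 0.264,-0.111,0.054,-0.76, 0.308,-0.13,0.063,-0.88, 0.352,-0.148,0.071,-1.006, 0.352,-0.148,0.071,-1.006, 0.352,-0.148,0.071,-1.006]' 0.045 40; python3 - <<'E'
from h import *
to(524.7,-316,78,81.5)
c=robot.camera("scene"); print(proj(c,[524.7,-316,90])); u,v=map(int,proj(c,[524.7,-316,110])); crop(c,u-50,v-50,100,100,6,"s2.png")
E
```

```text
time_s: 1.5
tool_pos: [524.6, -317.2, 160.1]
ee_rot: [-2.381, -2.05, 0.001]
wrist_force: [0.3, -0.7, 0.3]
width: 44.9
grip_force: 0.0
t 1.5 pos [ 524.6 -317.2  160.1] tilt z [-8.e-04 -5.e-04 -1.e+00] yaw 81.46 j7 0.18 F [ 0.3 -0.7  0.3] w 44.9
shift [0.0012 0.     0.0821] turn -0.0007
(np.float64(161.7032884763483), np.float64(129.7564533696161))
```

View pics/s2.png

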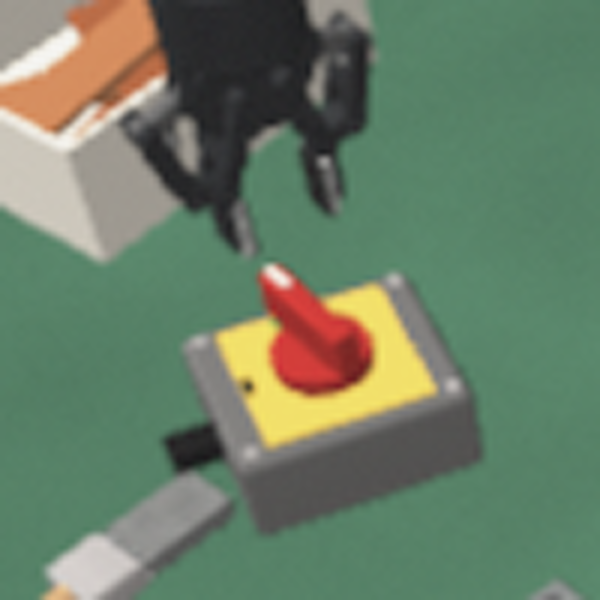

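The fingers straddle the bar above the box, with the bar at crop ≈(315,320). I'll go down and close.

```bash
python3 -m creep '[0.001,0,0.04,0, 0.001,0,0.075,0, 0.001,0,0.082,0, 0.001,0,0.082,0]' && python3 -m creep '[0,0,0,0, 0,0,0,0, 0,0,0,0, 0,0,0,0]' 0.0 40; python3 - <<'E'
from h import *
to(524.7,-316,78,156.5)
c=robot.camera("scene");u,v=map(int,proj(c,[524.7,-316,110])); 
s=np.array([ray(c,u-50+(p[0]+.5)/6-.5,v-50+(p[1]+.5)/6-.5,60) for p in((250,454),(199,342),(395,280),(453,385))]); print(s.mean(0),s)
E
```

```text
time_s: 2.05
tool_pos: [525.0, -316.6, 78.8]
ee_rot: [2.381, 2.049, -0.0]
wrist_force: [-0.9, -0.1, 0.2]
width: 44.7
grip_force: 0.0
time_s: 2.55
tool_pos: [523.6, -315.9, 79.8]
ee_rot: [-2.379, -2.05, 0.004]
wrist_force: [-6.5, 1.7, 7.4]
width: 15.3
grip_force: 41.0
t 2.55 pos [ 523.6 -315.9   79.8] tilt z [-3.e-03 -7.e-04 -1.e+00] yaw 81.52 j7 0.15 F [-6.5  1.7  7.4] w 15.3
shift [0.     0.0011 0.0018] turn -1.3087
[ 520.7990259  -318.25508571] [[ 596.57348742 -295.61958934]
 [ 556.73076761 -387.86217824]
 [ 445.41937215 -340.52090057]
 [ 484.47247643 -249.0176747 ]]
```

```bash
python3 -m creep '[0,-0.0015,0,0, 0,-0.0015,0,-0.15, 0,-0.0015,0,-0.3, 0,-0.0015,0,-0.47, 0,-0.0015,0,-0.64, 0,-0.0015,0,-0.81, 0,-0.0015,0,-0.98, 0,-0.0015,0,-1.15, 0,-0.0015,0,-1.27, 0,-0.0015,0,-1.32, 0,-0.0015,0,-1.32]';  python3 - <<'E'
from h import *
to(524.7,-316,78,156.5); print(robot.read_state()["moment"])
E
```

```text
time_s: 3.98
tool_pos: [524.4, -315.4, 79.8]
ee_rot: [0.624, 3.077, -0.0]
wrist_force: [-2.3, 1.2, 5.3]
width: 15.5
grip_force: 40.7
t 3.975 pos [ 524.4 -315.4   79.8] tilt z [ 1.6e-03 -3.0e-04 -1.0e+00] yaw 157.06 j7 1.26 F [-2.3  1.2  5.3] w 15.5
shift [-0.0005 -0.0004  0.0018] turn 0.0098
[ 0.3835829   0.35144934 -0.33321287]
```

```bash
python3 -m creep '[0,0,0,-0.03, 0,0,0,-0.03]'; python3 -c "
from h import *
to(0,0,0,157); print(robot.read_state()['moment'])"
python3 -m creep '[0,0,0,0.01, 0,0,0,0.01, 0,0,0,0.01, 0,0,-0.04,0.01, 0,0,-0.1,0.01, 0,0,-0.1,0.01]' 0.045; python3 - <<'E'
from h import *
c=robot.camera("top"); crop(c,365,165,54,54,8,"t3.png")
for n,p in (("rb",(462.3,271.3,140)),):to(*p,100)
E
```

```text
time_s: 4.22
tool_pos: [524.6, -315.4, 79.9]
ee_rot: [0.581, 3.085, 0.001]
wrist_force: [-1.8, 2.3, 6.7]
width: 15.2
grip_force: 48.6
t 4.225 pos [ 524.6 -315.4   79.9] tilt z [ 0.002 -0.    -1.   ] yaw 158.67 j7 1.28 F [-1.8  2.3  6.7] w 15.2
shift [0.6035 0.1029 0.0788] turn 0.0291
[ 0.44524583  0.33807962 -1.10330812]
time_s: 4.97
tool_pos: [526.8, -316.3, 183.3]
ee_rot: [0.589, 3.077, -0.005]
wrist_force: [0.5, -1.6, -0.7]
width: 44.9
grip_force: 0.0
t 5.025 pos [ 525.  -315.9  180.5] tilt z [ 0.0037 -0.0028 -1.    ] yaw 158.3 j7 1.35 F [ 0.1 -0.8 -0.8] w 44.8
shift [0.2755 0.5225 0.0386] turn 1.0175
```

View pics/t3.png

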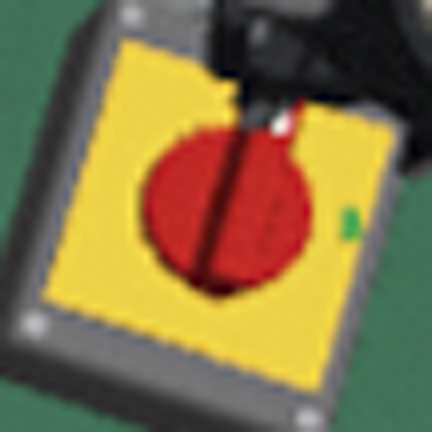

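The handle is at the black mark (OFF, hard stop felt). Next is the round blank.

```bash
python3 -m creep '[0.027,0.052,0.004,0.02, 0.055,0.104,0.008,0.04, 0.083,0.157,0.012,0.06, 0.11,0.209,0.016,0.08, 0.138,0.261,0.02,0.1, 0.165,0.313,0.024,0.12, 0.193,0.366,0.028,0.14, 0.22,0.418,0.032,0.16, 0.248,0.47,0.036,0.18, 0.2755,0.5225,0.0386,0.18, 0.2755,0.5225,0.0386,0.18, 0.2755,0.5225,0.0386,0.18]' 0.04;  python3 - <<'E'
from h import *
to(462.3,271.3,9,148)
E
```

```text
time_s: 6.52
tool_pos: [460.3, 271.2, 138.3]
ee_rot: [-0.865, -3.018, 0.004]
wrist_force: [0.0, -1.2, 0.1]
width: 40.1
grip_force: 0.0
t 6.525 pos [460.3 271.2 138.3] tilt z [-0.0022 -0.0017 -1.    ] yaw 148.02 j7 0.03 F [ 0.  -1.2  0.1] w 40.1
shift [-0.0018  0.0015  0.1293] turn 0.0004
```

```bash
python3 -m creep '[-0.002,0.0015,0.06,0, -0.002,0.0015,0.11,0, -0.002,0.0015,0.129,0, -0.002,0.0015,0.129,0]' && python3 -m creep '[0,0,0,0, 0,0,0,0, 0,0,0,0]' 0 20 && python3 -m creep '[0,0,0,0, 0,0,0,0.1, 0,0,0,0.28, 0,0,0,0.46, 0,0,0,0.64, 0,0,0,0.82, 0,0,0,1.0, 0,0,0,1.18, 0,0,0,1.36, 0,0,0,1.54, 0,0,0,1.571, 0,0,0,1.571]' 0.04 && python3 -m creep '[0,0,0,0, 0,0,0,0, 0,0,0,0]' 0 20; python3 -c "
from h import *
to(462.3,271.3,9,58)"
```

```text
time_s: 7.02
tool_pos: [463.3, 271.0, 10.0]
ee_rot: [-0.868, -3.018, 0.003]
wrist_force: [-0.2, 0.7, 0.5]
width: 40.1
grip_force: 0.0
time_s: 7.4
tool_pos: [464.8, 272.7, 12.5]
ee_rot: [0.866, 3.017, 0.003]
wrist_force: [-0.1, -1.5, 8.2]
width: 12.7
grip_force: 19.9
time_s: 8.9
tool_pos: [463.5, 272.4, 10.8]
ee_rot: [-2.746, -1.526, -0.0]
wrist_force: [-0.0, 0.0, -0.1]
width: 40.1
grip_force: 0.0
time_s: 9.28
tool_pos: [463.5, 272.2, 10.7]
ee_rot: [-2.748, -1.523, 0.0]
wrist_force: [-0.5, -1.2, 1.2]
width: 12.7
grip_force: 19.5
t 9.275 pos [463.5 272.2  10.7] tilt z [-2.e-04  1.e-04 -1.e+00] yaw 57.99 j7 -1.35 F [-0.5 -1.2  1.2] w 12.7
shift [-0.0014 -0.0005  0.0017] turn -0.0003
```

```bash
python3 -m creep '[0,0,0,0, 0,0,0,-0.1, 0,0,0,-0.28, 0,0,0,-0.46, 0,0,0,-0.64, 0,0,0,-0.82, 0,0,0,-1.0, 0,0,0,-1.18, 0,0,0,-1.36, 0,0,0,-1.54, 0,0,0,-1.571, 0,0,0,-1.571]' 0.04 && python3 -m creep '[0,0,0,0, 0,0,0,0, 0,0,0,0, 0,0,0,0, 0,0,0,0]' 0 20; python3 -c "
from h import *
to(463.5,20,180,148)"
```

```text
time_s: 10.78
tool_pos: [463.6, 272.0, 10.5]
ee_rot: [-0.87, -3.018, 0.0]
wrist_force: [-0.2, 0.2, 0.2]
width: 40.1
grip_force: 0.0
time_s: 11.4
tool_pos: [463.6, 272.3, 10.8]
ee_rot: [0.867, 3.02, 0.0]
wrist_force: [-0.0, -0.3, 2.8]
width: 13.2
grip_force: 19.6
t 11.4 pos [463.6 272.3  10.8] tilt z [ 2.e-04  1.e-04 -1.e+00] yaw 147.98 j7 -0.12 F [-0.  -0.3  2.8] w 13.2
shift [-0.1337 -0.2139 -0.1692] turn -0.0004
```

```bash
python3 -m creep '[0,0,0,0, 0,0,0,0, 0,0,-0.05,0, 0,0,-0.1,0, -0.028,-0.046,-0.13,0, -0.056,-0.092,-0.16,0, -0.084,-0.138,-0.169,0, -0.112,-0.18,-0.169,0, -0.134,-0.214,-0.169,0, -0.134,-0.214,-0.169,0]' 0.04; python3 - <<'E'
import re
src=open('meas.py').read(); i=src.index("img="); 
exec(src[:src.index("s=np")]+src[i:])
cv2.imwrite("pics/t4.png",c["image"])
s=robot.camera("scene"); cv2.imwrite("pics/s4.png",s["image"]); crop(s,160,140,160,120,5,"s4c.png")
E
```

```text
time_s: 12.65
tool_pos: [463.5, 16.1, 179.4]
ee_rot: [-0.876, -3.017, 0.003]
wrist_force: [-0.1, 0.1, -0.5]
width: 39.8
grip_force: 0.0
round blank [464.07253896 271.70625587] area 1812.4272608417086 rect ((463.7620544433594, 270.8860168457031), (49.627349853515625, 46.69499206542969), 86.58474731445312)
square blank [429.02938565 110.53896742] area 1993.115041369223 rect ((429.1902160644531, 110.71068572998047), (47.26655578613281, 46.561119079589844), 49.59735870361328)
sq recess [626.79132034 110.9798978 ] area 2118.8903015367687 rect ((626.1156005859375, 110.9730453491211), (48.28620529174805, 46.8758659362793), 86.62728881835938)
rd recess [612.26671998 -23.11569748] area 3786.7304154139 rect ((617.0400390625, -18.582347869873047), (80.13224029541016, 61.88280487060547), 86.54535675048828)
```

View pics/s4c.png

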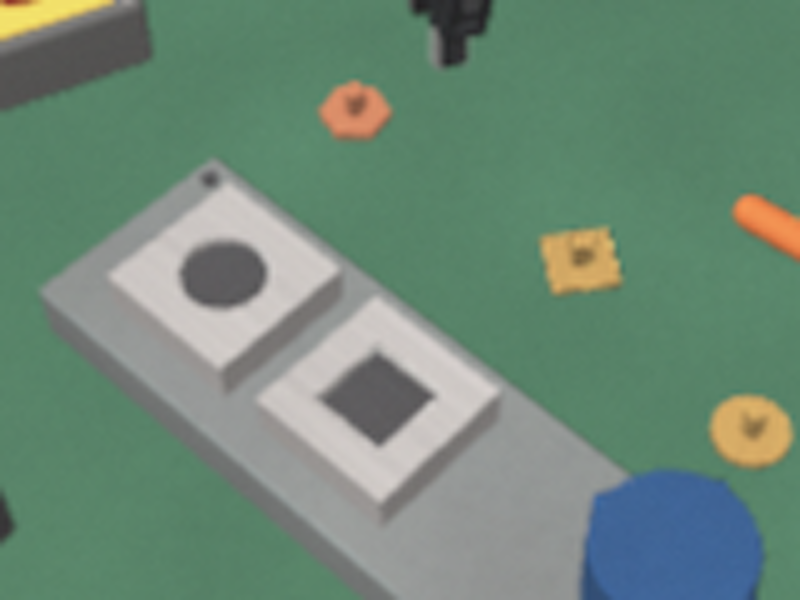

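The scene crop shows the round recess at (223,274), square recess at (377,398), round blank disc at (752,431) and square blank at (581,261). I'll cross-check the two cameras.

```bash
python3 - <<'E'
from h import *
c=robot.camera("scene")
for n,p,z in(("rd",(223,274),75),("sq",(377,398),75),("br",(752,430),5),("bs",(581,261),5)): print(n,ray(c,160+(p[0]+.5)/5-.5,140+(p[1]+.5)/5-.5,z))
q=[ray(c,160+(p[0]+.5)/5-.5,140+(p[1]+.5)/5-.5,75) for p in ((228,181),(341,270),(223,369),(108,276), (379,296),(500,392),(380,502),(256,399))]
print(np.mean(q[:4],0),np.mean(q[4:],0))
for a in(q[:4],q[4:]):
    d=(a[0]+a[1]-a[2]-a[3])/2; e=(a[0]-a[1]+a[3]-a[2])/2; print(np.degrees(np.arctan2(d[1],d[0])),np.degrees(np.arctan2(e[1],e[0])),np.hypot(*d),np.hypot(*e))
t=robot.camera("top"); T=[ray(t,170+(p[0]+.5)/5-.5,135+(p[1]+.5)/5-.5,75) for p in((263,64),(438,61),(441,234),(267,236),(490,58),(666,57),(670,228),(496,232))]
print(np.mean(T[:4],0),np.mean(T[4:],0))
for a in(T[:4],T[4:]):
    d=(a[0]+a[1]-a[2]-a[3])/2; e=(a[0]-a[1]+a[3]-a[2])/2; print(np.degrees(np.arctan2(d[1],d[0])),np.degrees(np.arctan2(e[1],e[0])),np.hypot(*d),np.hypot(*e))
to(463.5,272.2,60,148)
E
```

```text
rd [620.40521247 -19.49162586]
sq [626.51194408 111.05319787]
br [462.05593993 271.428852  ]
bs [427.3560451  110.49041997]
[618.56474566 -19.4541021 ] [624.35480281 110.59356162]
178.16935415473333 -92.47656610452415 99.0703244826833 101.10098255396932
177.18789529570725 -92.93849119284975 100.0642663364226 99.52057850273312
[626.83984678 110.71910225] [621.92666147 -19.39721334]
-2.0446336585497598 87.3908889601355 101.8030141139568 99.54698364013392
-2.6770766986471415 87.37796564343363 101.81993050108758 99.80598176255418
t 12.85 pos [463.6  21.  179.7] tilt z [ 1.e-04  5.e-04 -1.e+00] yaw 148.09 j7 0.61 F [ 0.1 -1.   0.3] w 40.4
shift [0.1328 0.2131 0.1199] turn 0.0016
```

```bash
python3 -m creep '[0.033,0.053,0,0, 0.066,0.106,0,0, 0.099,0.16,0.04,0, 0.133,0.2125,0.1,0, 0.133,0.2125,0.14,0, 0.133,0.2125,0.169,0, 0.133,0.2125,0.169,0, 0.133,0.2125,0.169,0]' && python3 -m creep '[0,0,0,0, 0,0,0,0, 0,0,0,0, 0,0,0,0, 0,0,0,0]' 0 30;python3 -m creep '[0,0,-0.03,0, 0,0,-0.08,0, 0,0,-0.12,0, 0,0,-0.12,0]'; python3 -c "
from h import *
to(621.5,-18.6,110,88)"
```

```text
time_s: 13.85
tool_pos: [463.6, 271.3, 11.7]
ee_rot: [0.865, 3.02, 0.001]
wrist_force: [0.7, 0.1, 0.9]
width: 39.9
grip_force: 0.0
time_s: 14.48
tool_pos: [464.7, 270.4, 12.3]
ee_rot: [0.867, 3.017, 0.002]
wrist_force: [-1.5, -0.8, 7.6]
width: 12.3
grip_force: 29.4
time_s: 14.98
tool_pos: [465.5, 271.1, 134.0]
ee_rot: [0.867, 3.014, 0.006]
wrist_force: [0.2, 0.4, -2.1]
width: 12.1
grip_force: 29.6
t 14.975 pos [465.5 271.1 134. ] tilt z [ 0.0063  0.0024 -1.    ] yaw 147.92 j7 0.01 F [ 0.2  0.4 -2.1] w 12.1
shift [-0.2859 -0.1627  0.0243] turn 1.0458
```

```bash
python3 -m creep '[-0.04,-0.024,0,0.14, -0.08,-0.047,0,0.29, -0.12,-0.07,0,0.44, -0.163,-0.093,0,0.59, -0.205,-0.117,0,0.74, -0.246,-0.14,0.006,0.9, -0.286,-0.163,0.012,1.046, -0.286,-0.163,0.024,1.046, -0.286,-0.163,0.024,1.046, -0.286,-0.163,0.024,1.046]'; python3 - <<'E'
from h import *
to(621.5,-20.1,90,88)
c=robot.camera("scene"); print(proj(c,[621.5,-18.6,75])); crop(c,170,155,60,60,9,"s5.png")
E
```

```text
time_s: 16.23
tool_pos: [618.9, -17.8, 106.4]
ee_rot: [-2.255, -2.185, 0.0]
wrist_force: [-0.1, 0.2, -1.3]
width: 12.4
grip_force: 29.6
t 16.225 pos [618.9 -17.8 106.4] tilt z [-1.e-03  8.e-04 -1.e+00] yaw 88.2 j7 -0.32 F [-0.1  0.2 -1.3] w 12.4
shift [-0.0022  0.0027  0.0164] turn 0.0035
(np.float64(204.15491003548243), np.float64(194.77393287072977))
```

View pics/s5.png

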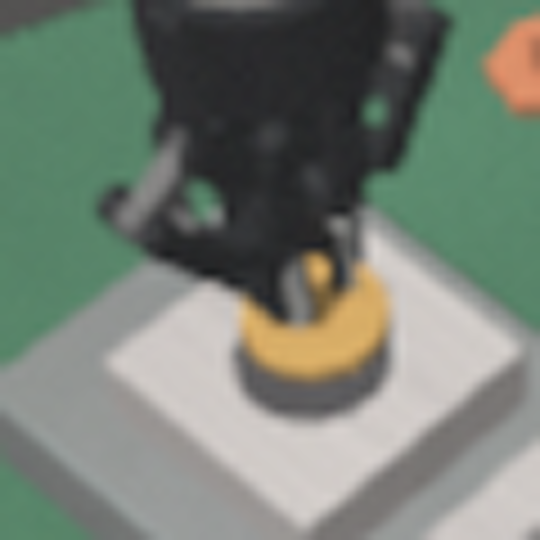

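The brass disc is at crop ≈(315,325), just short of the recess rim (240–390, bottom 415). I'll fit its outline to refine the alignment.

```bash
cat > fit.py <<'E'
from h import *
import sys
from scipy.optimize import minimize
def fit(zb,c0,shape="round",yaw=0,u=170,v=155,w=60,h=60):
    c=robot.camera("scene"); k=8
    im=cv2.resize(c["image"][v:v+h,u:u+w],None,fx=k,fy=k,interpolation=cv2.INTER_CUBIC)
    H=cv2.cvtColor(im,cv2.COLOR_BGR2HSV); m=((H[...,0]>12)&(H[...,0]<32)&(H[...,1]>90)&(H[...,2]>70)).astype(np.uint8)
    n,l,st,_=cv2.connectedComponentsWithStats(m); i=1+np.argmax(st[1:,4]); m=l==i
    if shape=="round": o=25*np.array([[np.cos(a),np.sin(a)] for a in np.linspace(0,6.28,60)])
    else:
        y=np.radians(yaw); o=23*np.array([[1,1],[1,-1],[-1,-1],[-1,1]])@np.array([[np.cos(y),np.sin(y)],[-np.sin(y),np.cos(y)]])
    # lower outline only (the hand hides the upper part)
    def pred(x,y):
        P=np.array([proj(c,[x+a,y+b,z]) for a,b in o for z in(zb,zb+6)]); P=(P-[u-.5,v-.5])*k-.5
        q=np.zeros(m.shape,np.uint8); cv2.fillConvexPoly(q,cv2.convexHull((P*16).astype(np.int32)),1,shift=4); return q>0
    def cost(p):
        q=pred(*p); return (m&~q).sum()*3+(q&~m).sum()-0.0
    r=minimize(cost,c0,method="Nelder-Mead",options=dict(initial_simplex=[c0,[c0[0]+4,c0[1]],[c0[0],c0[1]+4]]))
    print("centre",r.x,"outside",(m&~pred(*r.x)).sum(),"mask",m.sum(),"pred",pred(*r.x).sum()); return r.x
E
python3 - <<'E'
from fit import *
s=robot.read_state(); z=s["tool_pos"][2]-10.8; print(s["tool_pos"])
fit(z,[620,-18])
fit(z+1,[620,-18])
E
```

```text
[619.27635509 -17.90311791 106.81444411]
centre [617.88653988 -17.3950523 ] outside 1 mask 8474 pred 12759
centre [619.02058411 -17.67267609] outside 0 mask 8460 pred 12794
```

```bash
python3 -m creep '[-0.002,0.0023,0.005,0, -0.002,0.0023,0.012,0, -0.002,0.0023,0.018,0, -0.002,0.0023,0.018,0, -0.002,0.0023,0.018,0]';python3 - <<'E'
from fit import *
s=robot.read_state(); z=s["tool_pos"][2]-10.8; print(s["tool_pos"],s["wrist_force"])
fit(z,[620,-18])
E
python3 -m creep '[0,0,0.0015,0, 0,0,0.003,0, 0,0,0.0045,0, 0,0,0.006,0, 0,0,0.0075,0, 0,0,0.0075,0]'; python3 -c "
from h import *
to(621.5,-20.1,79.8,88)"
```

```text
time_s: 17.0
tool_pos: [621.9, -21.4, 88.6]
ee_rot: [-2.259, -2.183, 0.0]
wrist_force: [-0.6, -0.7, -2.1]
width: 12.4
grip_force: 29.6
[621.88838557 -21.43135293  88.62093744] [-0.63920016 -0.72161023 -2.06240639]
centre [620.31668091 -20.90716553] outside 0 mask 8137 pred 12501
time_s: 17.8
tool_pos: [621.7, -20.9, 81.2]
ee_rot: [-2.258, -2.183, 0.0]
wrist_force: [-3.0, 1.8, 3.8]
width: 12.0
grip_force: 30.2
t 17.8 pos [621.7 -20.9  81.2] tilt z [-5.e-04  5.e-04 -1.e+00] yaw 88.07 j7 -0.33 F [-3.   1.8  3.8] w 12.0
shift [ 0.0008 -0.0002  0.0014] turn 0.0012
```

```bash
python3 -m creep '[0.0008,-0.0005,0,0, 0.0008,-0.0005,0.001,0, 0.0008,-0.0005,0.002,0, 0.0008,-0.0005,0.002,0]'; python3 - <<'E'
from fit import *
to(621.5,-20.1,79.8,88)
fit(69,[620,-18])
c=robot.camera("scene");crop(c,170,155,60,60,9,"s6.png")
E
```

```text
time_s: 18.3
tool_pos: [621.7, -20.9, 81.1]
ee_rot: [2.258, 2.182, -0.001]
wrist_force: [-6.7, 0.5, 14.9]
width: 12.6
grip_force: 31.4
t 18.3 pos [621.7 -20.9  81.1] tilt z [ 5.0e-04 -1.1e-03 -1.0e+00] yaw 88.04 j7 -0.33 F [-6.7  0.5 14.9] w 12.6
shift [ 0.0008 -0.0002  0.0013] turn 0.0006
centre [617.56947169 -22.91615373] outside 1 mask 7604 pred 12299
```

View pics/s6.png

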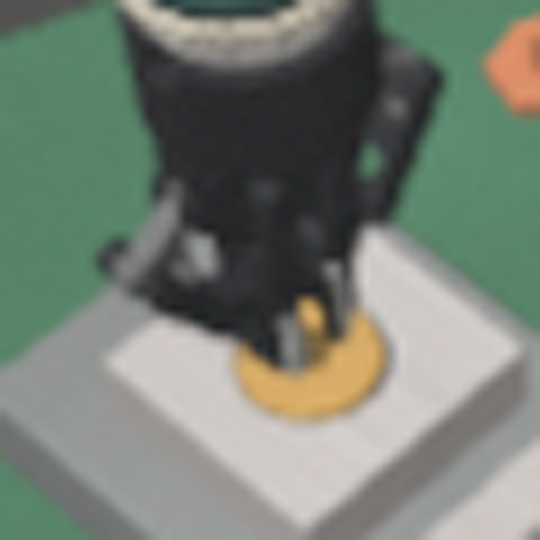

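The disc sits in the recess with its top level with the die face, and the height agrees (81.1 = 69 + 12.1). Release and move up.

```bash
python3 -m creep '[0,0,-0.002,0, 0,0,-0.002,0]' && python3 -m creep '[0,0,0,0, 0,0,0,0, 0,0,-0.04,0, 0,0,-0.08,0, 0,0,-0.08,0]' 0.04; python3 - <<'E'
from fit import *
to(428.5,111,120,50)
fit(69,[620,-18])
E
```

```text
time_s: 18.65
tool_pos: [621.6, -21.0, 81.3]
ee_rot: [2.259, 2.183, 0.0]
wrist_force: [-1.9, 1.4, 4.6]
width: 12.5
grip_force: 30.3
time_s: 19.27
tool_pos: [623.8, -20.7, 164.5]
ee_rot: [2.256, 2.18, 0.007]
wrist_force: [0.1, -0.3, -1.4]
width: 40.2
grip_force: 0.0
t 19.275 pos [623.8 -20.7 164.5] tilt z [ 6.8e-03 -4.0e-04 -1.0e+00] yaw 88.03 j7 -0.29 F [ 0.1 -0.3 -1.4] w 40.2
shift [ 0.1249 -0.2     0.0432] turn 0.6638
centre [617.66028214 -22.87794304] outside 0 mask 10691 pred 12300
```

```bash
python3 -m creep '[0.025,-0.04,0,0.15, 0.05,-0.08,0.005,0.31, 0.075,-0.12,0.01,0.47, 0.1,-0.16,0.02,0.62, 0.125,-0.2,0.043,0.664, 0.125,-0.2,0.043,0.664, 0.125,-0.2,0.043,0.664]' ; python3 - <<'E'
from fit import *
to(428.8,111.35,11,49.8)
E
```

```text
time_s: 20.2
tool_pos: [425.9, 110.8, 117.7]
ee_rot: [2.847, 1.328, -0.001]
wrist_force: [0.7, 0.2, 0.5]
width: 40.0
grip_force: 0.0
t 20.2 pos [425.9 110.8 117.7] tilt z [-6.e-04 -3.e-04 -1.e+00] yaw 50.02 j7 -1.21 F [0.7 0.2 0.5] w 40.0
shift [0.0024 0.0019 0.1067] turn 0.0039
```

```bash
python3 -m creep '[0.0024,0.0019,0.05,0, 0.0024,0.0019,0.09,0, 0.0024,0.0019,0.106,0, 0.0024,0.0019,0.106,0, 0.0024,0.0019,0.106,0]' ; python3 -c "
from h import *
to(428.8,111.35,11,49.8)"
```

```text
time_s: 20.82
tool_pos: [430.0, 111.8, 13.2]
ee_rot: [2.847, 1.327, 0.003]
wrist_force: [0.4, -0.6, 0.2]
width: 40.2
grip_force: 0.0
t 20.825 pos [430.  111.8  13.2] tilt z [ 2.2e-03  6.0e-04 -1.0e+00] yaw 49.98 j7 -1.35 F [ 0.4 -0.6  0.2] w 40.2
shift [-0.0011 -0.0006  0.0022] turn 0.0032
```

```bash
python3 -m creep '[-0.0006,-0.0004,0.001,0, -0.0006,-0.0004,0.001,0, -0.0006,-0.0004,0.001,0]' && python3 -m creep '[0,0,0,0, 0,0,0,0, 0,0,0,0, 0,0,0,0, 0,0,0,0, 0,0,0,0]' 0 30; python3 -c "
from h import *
to(428.8,111.35,11,49.8)"; python3 -m creep '[0,0,-0.03,0, 0,0,-0.08,0, 0,0,-0.11,0, 0,0,-0.11,0]';python3 -c "
from h import *
to(627,111.7,108,87.6)"
```

```text
time_s: 21.2
tool_pos: [428.4, 111.5, 11.6]
ee_rot: [2.847, 1.328, 0.001]
wrist_force: [0.2, -1.0, -0.2]
width: 40.4
grip_force: 0.0
time_s: 21.95
tool_pos: [428.2, 111.5, 11.3]
ee_rot: [2.847, 1.328, 0.0]
wrist_force: [-0.4, 0.2, 4.9]
width: 13.1
grip_force: 30.1
t 21.95 pos [428.2 111.5  11.3] tilt z [ 2.e-04 -1.e-04 -1.e+00] yaw 50.0 j7 -1.35 F [-0.4  0.2  4.9] w 13.1
shift [0.0003 0.0006 0.0003] turn 0.0035
time_s: 22.45
tool_pos: [429.4, 111.6, 122.8]
ee_rot: [2.846, 1.327, 0.007]
wrist_force: [0.4, 0.4, -1.7]
width: 12.8
grip_force: 29.8
t 22.45 pos [429.4 111.6 122.8] tilt z [ 4.4e-03  7.0e-04 -1.0e+00] yaw 49.98 j7 -1.22 F [ 0.4  0.4 -1.7] w 12.8
shift [0.127  0.1512 0.0156] turn -0.6566
```

```bash
python3 -m creep '[0.03,0.035,0,-0.14, 0.06,0.07,0,-0.3, 0.09,0.11,0,-0.46, 0.12,0.145,0.005,-0.6, 0.127,0.151,0.01,-0.656, 0.127,0.151,0.015,-0.656, 0.127,0.151,0.015,-0.656, 0.127,0.151,0.015,-0.656]';python3 - <<'E'
from fit import *
to(627,111.7,85,87.6)
z=robot.read_state()["tool_pos"][2]-11.3
c=fit(z,[625,111],"sq",-2.4,200,175,70,60)
c=robot.camera("scene");crop(c,205,180,60,60,9,"s7.png")
E
```

```text
time_s: 23.45
tool_pos: [624.6, 111.8, 106.0]
ee_rot: [-2.267, -2.174, 0.001]
wrist_force: [0.2, 0.1, -2.1]
width: 13.1
grip_force: 29.8
t 23.45 pos [624.6 111.8 106. ] tilt z [-7.e-04 -5.e-04 -1.e+00] yaw 87.6 j7 -0.57 F [ 0.2  0.1 -2.1] w 13.1
shift [0.     0.0024 0.021 ] turn -0.0
centre [623.00694275 109.95824432] outside 5 mask 9243 pred 15837
```

View pics/s7.png

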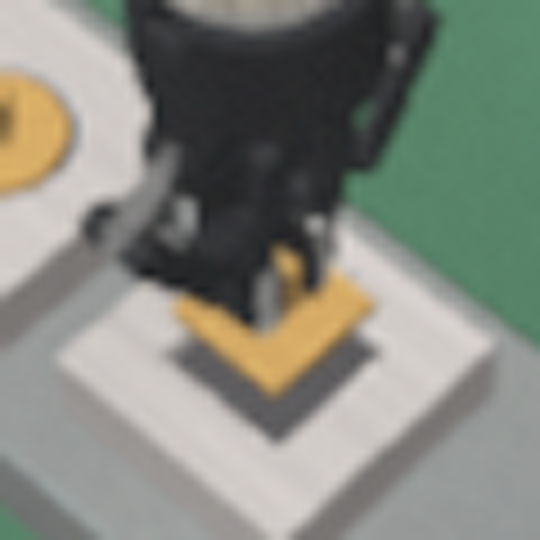

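The square blank (lower corner at crop (275,395)) is parallel to the recess (lower corner (275,440)). I'll shift slightly and lower.

```bash
python3 -m creep '[0.0004,0.0026,0.006,0, 0.0004,0.0026,0.012,0, 0.0004,0.0026,0.017,0, 0.0004,0.0026,0.017,0, 0.0004,0.0026,0.017,0]';python3 - <<'E'
from fit import *
to(627,111.7,81,87.6)
z=robot.read_state()["tool_pos"][2]-11.3
c=fit(z,[625,111],"sq",-2.4,200,175,70,60)
E
```

```text
time_s: 24.18
tool_pos: [628.0, 112.1, 89.2]
ee_rot: [-2.268, -2.174, -0.0]
wrist_force: [0.1, 0.8, -1.9]
width: 13.2
grip_force: 29.8
t 24.175 pos [628.  112.1  89.2] tilt z [-0.e+00  1.e-04 -1.e+00] yaw 87.59 j7 -0.57 F [ 0.1  0.8 -1.9] w 13.2
shift [-0.0004 -0.001   0.0082] turn -0.0002
centre [628.02064514 110.36929321] outside 11 mask 9048 pred 15585
```

```bash
python3 -m creep '[0.0002,-0.0011,0,0, 0.0002,-0.0011,0.002,0, 0.0002,-0.0011,0.0035,0, 0.0002,-0.0011,0.005,0, 0.0002,-0.0011,0.0065,0, 0.0002,-0.0011,0.008,0, 0.0002,-0.0011,0.009,0, 0.0002,-0.0011,0.009,0]';python3 - <<'E'
from fit import *
to(627,111.7,81,87.6)
E
```

```text
time_s: 25.22
tool_pos: [626.8, 112.2, 80.4]
ee_rot: [2.268, 2.174, -0.0]
wrist_force: [-1.6, -0.7, 2.1]
width: 13.1
grip_force: 30.2
t 25.225 pos [626.8 112.2  80.4] tilt z [-1.e-04 -2.e-04 -1.e+00] yaw 87.59 j7 -0.58 F [-1.6 -0.7  2.1] w 13.1
shift [-0.0005  0.0002 -0.0006] turn -0.0002
```

Seated at 80.4 (predicted 80.3) with light contact. Release, retreat toward the isolator and look.

```bash
python3 -m creep '[0,0,0,0, 0,0,0,0, 0,0,0,0, 0,0,-0.04,0, 0,0,-0.08,0, 0,0,-0.1,0, 0,0,-0.1,0]' 0.045; python3 - <<'E'
from fit import *
to(523.8,-315.8,180,156.5)
E
```

```text
time_s: 26.1
tool_pos: [627.6, 112.3, 181.3]
ee_rot: [2.267, 2.173, 0.003]
wrist_force: [-0.5, -0.1, -1.2]
width: 45.2
grip_force: 0.0
t 26.1 pos [627.6 112.3 181.3] tilt z [ 2.6e-03  2.0e-04 -1.0e+00] yaw 87.57 j7 -0.52 F [-0.5 -0.1 -1.2] w 45.2
shift [-0.4321 -0.0856  0.001 ] turn -1.203
```

```bash
python3 -m creep '[-0.048,-0.009,0,-0.13, -0.096,-0.019,0,-0.27, -0.144,-0.028,0,-0.4, -0.192,-0.038,0,-0.54, -0.24,-0.047,0,-0.67, -0.288,-0.057,0,-0.81, -0.336,-0.066,0,-0.94, -0.384,-0.076,0,-1.08, -0.432,-0.0856,0,-1.21, -0.432,-0.0856,0,-1.21, -0.432,-0.0856,0,-1.21]'; python3 - <<'E'
from fit import *
to(523.8,-315.8,78.5,157)
c=robot.camera("scene"); a=c["image"][165:245,170:270]; b=c["image"][95:175,110:210]
cv2.imwrite("pics/s8.png",cv2.resize(np.hstack([a,b]),None,fx=4,fy=4,interpolation=cv2.INTER_CUBIC))
E
```

```text
time_s: 27.48
tool_pos: [522.5, -314.9, 178.5]
ee_rot: [-0.629, -3.076, -0.003]
wrist_force: [-0.4, 1.1, 0.1]
width: 45.0
grip_force: 0.0
t 27.475 pos [ 522.5 -314.9  178.5] tilt z [-0.0018  0.0024 -1.    ] yaw 156.88 j7 1.29 F [-0.4  1.1  0.1] w 45.0
shift [-0.0018 -0.0005  0.1   ] turn -0.002
```

View pics/s8.png

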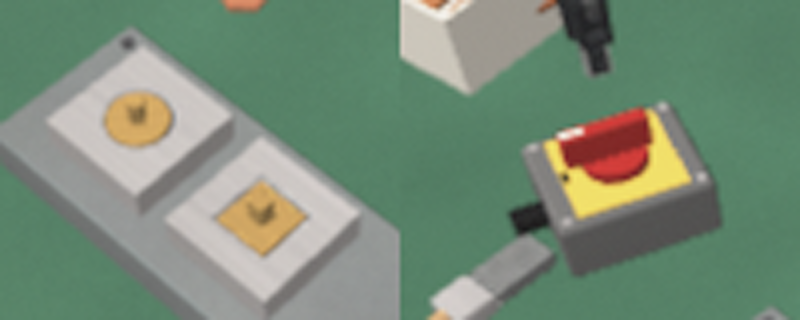

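Both blanks sit flush, round at (138,118) and square at (262,217), and the handle is at OFF. Now I'll turn it back on.

```bash
python3 -m creep '[-0.001,0,0.05,0, -0.001,0,0.085,0, -0.001,0,0.099,0, -0.001,0,0.099,0, -0.001,0,0.099,0]' && python3 -m creep '[0,0,0,0, 0,0,0,0, 0,0,0,0, 0,0,0,0]' 0 40 && python3 -m creep '[0,0,0,0.15, 0,0,0,0.3, 0,0,0,0.47, 0,0,0,0.64, 0,0,0,0.81, 0,0,0,0.98, 0,0,0,1.15, 0,0,0,1.27, 0,0,0,1.33, 0,0,0,1.35, 0,0,0,1.35]'; python3 - <<'E'
from h import *
to(523.8,-315.8,78.5,81.5); print(robot.read_state()["moment"])
E
```

```text
time_s: 28.15
tool_pos: [525.4, -316.1, 82.7]
ee_rot: [0.627, 3.076, -0.001]
wrist_force: [0.0, 0.1, 1.2]
width: 45.1
grip_force: 0.0
time_s: 28.65
tool_pos: [525.1, -315.7, 82.5]
ee_rot: [0.627, 3.076, -0.0]
wrist_force: [-0.6, 2.4, 6.5]
width: 15.1
grip_force: 42.9
time_s: 30.02
tool_pos: [523.4, -316.6, 82.5]
ee_rot: [2.409, 2.016, -0.005]
wrist_force: [-4.8, 0.2, 9.4]
width: 15.1
grip_force: 52.5
t 30.025 pos [ 523.4 -316.6   82.5] tilt z [-0.0019 -0.0023 -1.    ] yaw 79.84 j7 0.07 F [-4.8  0.2  9.4] w 15.1
shift [0.0009 0.0002 0.004 ] turn -0.0291
[0.22470506 1.07281004 1.37047571]
```

Moment 1.37 N m means it's hard on the ON stop. Release and withdraw.

```bash
python3 -m creep '[0,0,0,-0.025, 0,0,0,-0.025, 0,0,0,-0.025]' && python3 -m creep '[0,0,0,0, 0,0,0,0, 0,0,-0.04,0, 0,0,-0.1,0, 0,-0.04,-0.13,0, -0.05,-0.08,-0.13,0, -0.1,-0.1,-0.13,0, -0.1,-0.1,-0.13,0, -0.1,-0.1,-0.13,0, -0.1,-0.1,-0.13,0]' 0.045; python3 - <<'E'
from h import *
to(523.8,-315.8,78.5,81.5)
c=robot.camera("top"); cv2.imwrite("pics/t9.png",cv2.resize(c["image"][130:260,170:430],None,fx=3,fy=3,interpolation=cv2.INTER_CUBIC))
E
```

```text
time_s: 30.4
tool_pos: [523.4, -316.6, 82.5]
ee_rot: [2.387, 2.043, -0.003]
wrist_force: [-4.4, 0.1, 9.3]
width: 15.3
grip_force: 44.2
time_s: 31.65
tool_pos: [410.9, -397.8, 211.1]
ee_rot: [-2.386, -2.043, -0.001]
wrist_force: [0.4, -0.3, 0.2]
width: 45.1
grip_force: 0.0
t 31.65 pos [ 410.9 -397.8  211.1] tilt z [ 4.e-04  7.e-04 -1.e+00] yaw 81.15 j7 0.4 F [ 0.4 -0.3  0.2] w 45.1
shift [0.0983 0.0989 0.1327] turn -0.0061
```

View pics/t9.png

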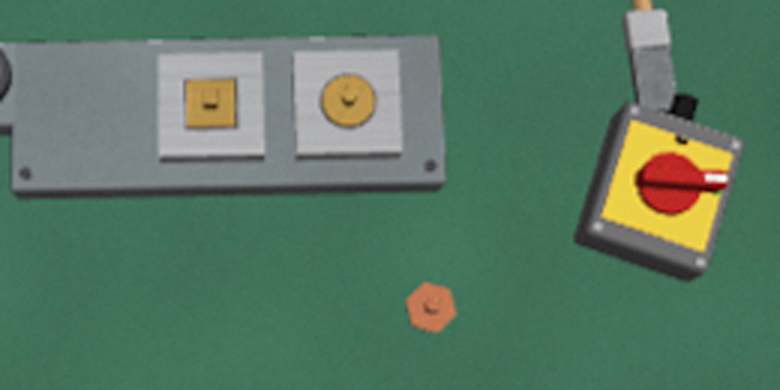

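Both blanks are centred in their dies (210,102) and (348,100), the handle is at ON (715,179), and the hexagon is untouched.

```bash
python3 -c "
from bench import robot
print(robot.hand_in())"
```

```text
the job is handed in; nothing more can be done
None
```

The job is handed in: press switched off, the round and square brass blanks laid lug up and flush in their dies, the isolator turned back on at about 30 s, and the hexagon and the rest of the bench left alone; the hand-in returned no verdict.

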